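# Roll a coated pipe sleeve up the gauging rest and lower the probe on it

## Task

On the gauging rest, push the coated pipe sleeve up the sloped gutter with a fingertip until it has passed the spring catch and lies in the pocket at the end stop, where it cannot roll back. Then push the parked probe arm over from behind so that it swings down and its probe rests on the sleeve. Only push, without forcing the arm; do not grip or lift the sleeve, and leave the jar, the block and the dish near the rest where they are.

Things in the scene. Friction and masses are not known exactly. Their poses are not given: they have to be found in the camera images.
- gutter: Sloped aluminium channel, 46 mm wide, rising at 11 degrees. Origin: middle of the channel floor at the face of the bottom stop, 22 mm above the desk. x points uphill along the floor, y across, z square to the floor. Floor 40 mm wide between walls 3 mm thick; walls and bottom stop (x -4 to 0) stand 10 mm above the floor.
- gauge_rest: Grey base plate 214 x 64 x 8 mm of the gauging rest, fixed to the desk, with the posts that carry the gutter and the probe arm. Origin: middle of its underside; x uphill (level), y across, z up. The gutter's origin is at x = -89, z = 22 mm in this frame. A tall probe stand (270 mm, fixed) stands to the right of its lower end.
- pipe_sleeve: Smooth-coated pipe offcut, dark grey, 44 mm outside diameter, 36 mm long, 0.12 to 0.24 kg; origin at its centre, y along its axis (it turns about y as it rolls). It starts lying across the gutter against the bottom stop (gutter x 18, z 22 mm), rolls freely, and rolls back down when let go. The bore cannot be entered.
- gutter_home (a point): Where the sleeve's centre is when it touches the end stop: gutter x = 112, z = 22 mm. The end stop is a steel plate across the gutter, 32 mm above the floor, its face at x = 134 mm. Resting on the catch behind it the sleeve's centre lies 2 to 4 mm downhill of here.
- catch (a joint): Spring catch in the slot in the gutter floor: a steel tongue 10 mm wide, hinged at its downhill end. 0 rad: up, its nose 7 mm above the floor at gutter x = 93 mm. The sleeve rolled uphill presses it down (about 0.2 rad, a few N of push); it springs up behind the sleeve once the sleeve is within about 3 mm of the end stop.
- catch_nose (a point): Top of the catch's nose, at its uphill edge, 7 mm above the gutter floor when the catch is up.
- probe_arm (a joint): Hinged probe arm over the end stop, hinge along gutter y at gutter x 170, z 58 mm; 70 mm long, 10 mm wide. 0 rad: parked, leaning back uphill 24 degrees behind the vertical, held by its weight. Grows as it swings over downhill; past about 0.6 rad it falls slowly by itself (damped) and lies on a sleeve in the pocket at about 2.18 rad. Needs under 2 N at the cap.
- probe_arm_cap (a point): Middle of the end of the round black cap (15 mm across) of the probe at the arm's free end, 60 mm along the arm from the hinge and 22 mm behind it. Parked (gutter x about 222, z 94 mm) it points uphill and somewhat down: the place to push, from the uphill side.
- probe_arm_tip (a point): The probe's ball tip, 36 mm from the cap along the probe; it touches the top of the sleeve when the arm is down.
- sample_jar: Bystander: glass sample jar with a black screw cap, 44 mm across, 57 mm high; origin at the middle of its underside.
- zinc_block: Bystander: upright zinc-plated block 19 x 20 x 44 mm; origin at the middle of its underside.
- dish: Bystander: round glass dish 60 mm across, 13 mm high, with chips in it; origin at the middle of its underside.
Not all that is in view belongs to the job. What is shaped like the pipe_sleeve but orange or pink is not meant.

How it is judged:
On the way, in this order (a step that is already met when the one before it is completed fails the run):
1. the sleeve lies between the end stop and the catch, which is up behind it (x of pipe_sleeve in the frame of gutter between 0.1055 and 0.1145 m and z of pipe_sleeve in the frame of gutter below 0.0255 m and value of joint catch below 0.05 rad), for 0.2 s.
2. the probe arm is down with its probe on the sleeve (value of joint probe_arm above 2.05 rad and contact force between probe_arm and pipe_sleeve above 0.1 N), for 0.2 s.
At the end, for the whole second after the job is handed in: The sleeve lies square in the gutter between end stop and catch (centre at gutter x 105.5 to 114.5 mm, not lifted), the catch is up (below 0.05 rad), the probe arm is down (above 2.05 rad) and rests on the sleeve with more than 0.1 N, and all is at rest (all of step 1 and all of step 2 and linear speed of pipe_sleeve below 0.02 m/s and velocity of joint probe_arm below 0.1 rad/s and angle between the y axis of pipe_sleeve and the y axis of gutter, either way round below 0.15 rad); the robot touches nothing.
It fails at once if the sleeve is lifted (its centre more than 38 mm off the gutter floor) or taken out of the gutter (z of pipe_sleeve in the frame of gutter above 0.038 m or z of pipe_sleeve in the frame of gutter below 0.012 m or x of pipe_sleeve in the frame of gutter below 0.005 m).
It fails at once if the sleeve is gripped or carried (the tool centre point comes within 24 mm of its centre while the fingers touch it) (distance between the grasp point and pipe_sleeve below 0.024 m and contact force between the fingers and pipe_sleeve above 0.3 N).
It fails at once if the probe arm is forced or pinched with more than 30 N (contact force between the fingers and probe_arm above 30 N).
It fails at once if the probe arm is swung down before the sleeve lies at the end stop (value of joint probe_arm above 1.2 rad and x of pipe_sleeve in the frame of gutter below 0.102 m).
It fails at once if the jar, the block or the dish is moved more than 2 cm (distance of any of sample_jar, zinc_block, dish from where it was at the start of the episode above 0.02 m).
It also fails if it takes over 58 s, if anything falls off the work surface, if the arm or the gripper's body presses on something with over 40 N, if the wrist force passes 120 N, or if a joint passes its speed limit or range.

## Robot

A 6-joint arm with a two-finger parallel gripper is mounted at the origin on a cart in front of the work surface, level with it; the furniture and walls round the work are solid. World frame = base frame: x ahead of the robot, y to its left, z up, the work surface at z = 0. Lengths are in m, angles in rad, forces in N, time in s.
With the tool pointing down it reaches from about 0.3 to 0.95 m from the base axis. Payload 3.1 kg.
Tool frame: the origin (TCP) lies between the finger pads, 19 mm behind the fingertips; this is the grasp point; z points along the fingers, y is the line along which they close (so a half turn about z gives the same grasp; the last joint's range is limited). The gripper opens to 85 mm and grips with 20 to 120 N. Pads are 22 mm wide; open, the fingers measure 114 mm over their backs; the gripper's body (76 mm by 85 mm) begins 54 mm behind the grasp point. The pads swing forward as they close: fully open they stand 13 mm farther back than shut.
Start: joints at [-1.356, 0.308, 1.634, -0, 1.2, -0.07], TCP at [0.176, -0.6, 0.25] pointing down, gripper open.
Joint ranges: [-3.06, 3.06], [-0.79, 1.96], [0.05, 2.63], [-1.19, 4.34], [0.05, 2.64], [-2.94, 2.94]. Speed limits (rad/s): [2.79, 2.79, 3.14, 3.14, 3.14, 3.14].

## Interface

Orientations are given as a unit quaternion [x, y, z, w].
In Python, from cell import arm, planner, sensors, eyes gives the robot as it stands. The module is installed in compiled form; this text tells all that it offers. Calls block until the motion is done:
- arm.movep(position, orientation): joint-space move of the TCP to a pose.
- arm.servo_line(position, rotation=None, feed=0.15, until_force=None): straight line of the TCP; rotation=None keeps the orientation; feed is the mean speed in m/s. With until_force (N) it stops when the force on the tool has changed by that much, and returns True; else False.
- arm.move_joints(angles): joint-space move.
- arm.grip(opening): finger opening in m; the grip force is fixed at half the most; returns when the fingers have stopped.
- arm.hold(seconds).
- planner.ik(position, orientation): joint angles nearest the present ones, or None.
- sensors.get_obs(): the state.
- eyes.read_camera(name): name is "scene" or "top"; returns the picture (384x512x3 uint8, red, green, blue); there is no depth.
- eyes.camera_model(name): a dict with "intrinsics" (3x3 intrinsics, pixels), "origin" and "orientation" of the camera in the world. Camera axes: x right, y down, z forward; pixel columns grow to the right and rows downward; lengths in m; the calibration is good to about 2 mm. A picture is of the moment at which its call begins. camera_model takes no time and is no camera call.
A pose or a line that the arm cannot do raises arm.MotionError and nothing moves.
- arm.finish_job(): hands the job in; it is judged then, once.
The state is a dict: "t": time; "joints": joint angles; "joint_velocities": joint speeds; "joint_efforts": joint torques, N m; "position": TCP position; "tool_rot": TCP orientation; "contact_force": force on the tool from outside, world axes, zero at the start; "moment": the same for the moment, N m; "finger_gap": finger opening in m; "gripper_force": force on a finger pad.
Only numpy, scipy, OpenCV 4.12 (cv2) and the standard library are available. Lean on these libraries where they do the work, as an engineer would, in place of code of your own. Each camera call takes 0.05 s, during which the arm holds its last target. There are 200 camera calls.

## Working session

There is one attempt and no reset: what is moved stays moved. The work goes in short steps, each a Python script; the robot and the scene stay as the last script left them, time stands still between calls to the robot, and variables do not carry over. Pictures are saved under pics/ and viewed, at most 11 in all, crops included, and the job is handed in when it is done.

```bash
mkdir -p pics
python3 - <<'E'
from cell import arm, planner, sensors, eyes
import cv2
for n in ("scene","top"):
    cv2.imwrite(f"pics/{n}0.png",eyes.read_camera(n)[:,:,::-1])
    print(n,eyes.camera_model(n))
o=sensors.get_obs();print(o["t"],o["position"],o["tool_rot"],o["finger_gap"])
E
```

```text
scene {'intrinsics': array([[460.4052789 ,   0.        , 253.79110202],
       [  0.        , 460.4052789 , 190.34410873],
       [  0.        ,   0.        ,   1.        ]]), 'origin': array([-0.17770279,  1.13837518,  0.5727595 ]), 'orientation': array([-0.29297914,  0.779254  , -0.514415  ,  0.20567846])}
top {'intrinsics': array([[358.73237686,   0.        , 248.78796032],
       [  0.        , 358.73237686, 196.44921233],
       [  0.        ,   0.        ,   1.        ]]), 'origin': array([0.36422805, 0.35657718, 0.97333745]), 'orientation': array([ 0.70520898, -0.70219692,  0.07226362, -0.06616454])}
0.1 [ 0.1754238  -0.59915664  0.24886502] [ 9.89879536e-01  1.41906311e-01 -6.60898148e-05 -1.04860069e-03] 0.08504594753119331
```

View pics/scene0.png

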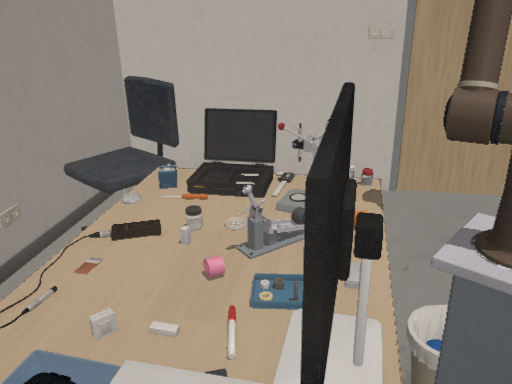

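View pics/top0.png

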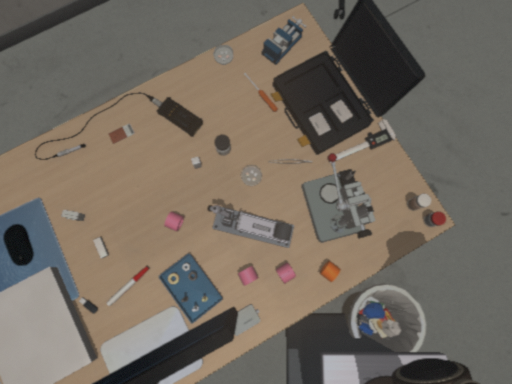

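```bash
cat > h.py <<'E'
import numpy as np, cv2
from scipy.spatial.transform import Rotation as R
from cell import arm, planner, sensors, eyes
def ray(n,uv):
    m=eyes.camera_model(n); d=R.from_quat(m["orientation"]).apply(np.linalg.inv(m["intrinsics"])@[*uv,1.]); return m["origin"],d
def at_z(n,uv,z):
    o,d=ray(n,uv); return o+d*(z-o[2])/d[2]
def proj(n,P):
    m=eyes.camera_model(n); c=R.from_quat(m["orientation"]).inv().apply(np.atleast_2d(P)-m["origin"]); q=c@m["intrinsics"].T; return q[:,:2]/q[:,2:]
def crop(n,x0,y0,x1,y1,s,f,im=None):
    im=eyes.read_camera(n)[:,:,::-1] if im is None else im
    cv2.imwrite(f,cv2.resize(im[y0:y1,x0:x1],None,fx=s,fy=s,interpolation=cv2.INTER_CUBIC))
E
python3 - <<'E'
from h import *
crop("top",195,155,385,260,4,"pics/tc.png",cv2.imread("pics/top0.png"))
crop("scene",175,170,325,265,5,"pics/sc.png",cv2.imread("pics/scene0.png"))
for p in [(215,210),(285,237),(222,145),(196,161),(251,175),(340,200)]: print(p,at_z("top",p,0.02).round(3))
print(proj("top",[[0,0,0],[.3,0,0]]))
E
```

```text
(215, 210) [0.516 0.439 0.02 ]
(285, 237) [0.444 0.252 0.02 ]
(222, 145) [0.699 0.424 0.02 ]
(196, 161) [0.653 0.495 0.02 ]
(251, 175) [0.614 0.343 0.02 ]
(340, 200) [0.545 0.101 0.02 ]
[[389.01380128 418.45116166]
 [380.72718464 293.02557351]]
```

View pics/tc.png

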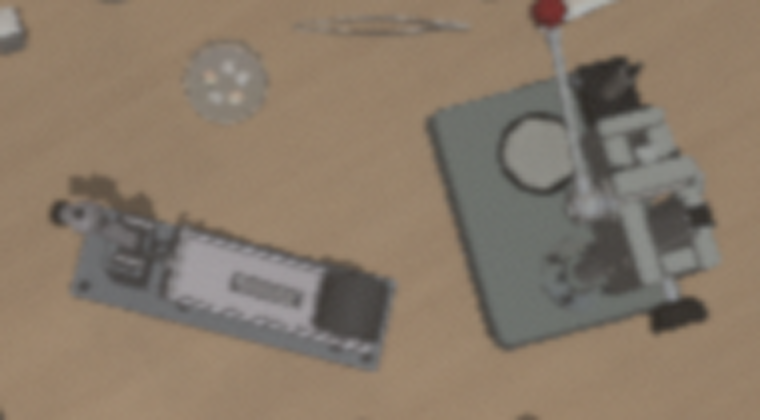

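View pics/sc.png

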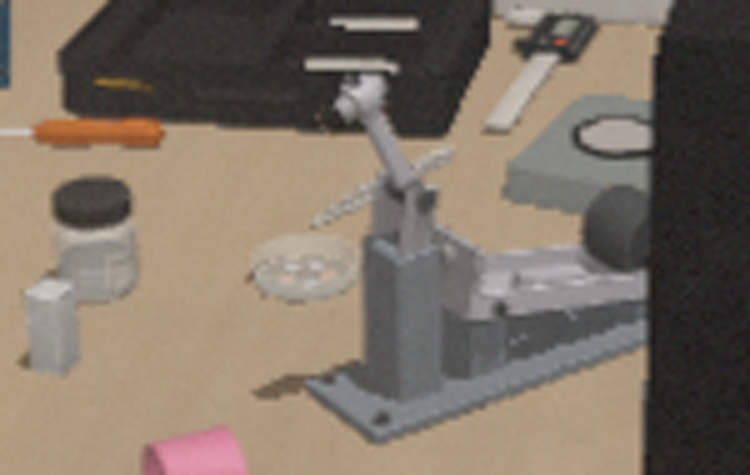

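```bash
cat >> h.py <<'E'
def frames(p):
    Rr=R.from_euler("z",p[2]); rest=lambda q: Rr.apply(np.atleast_2d(q))+[p[0],p[1],0]
    Rg=Rr*R.from_euler("y",-11,degrees=True)
    g=lambda q: Rg.apply(np.atleast_2d(q))+rest([-.089,0,.022])
    return rest,g,Rg
E
python3 - <<'E'
from h import *
from scipy.optimize import least_squares
T=lambda c:(195+(c[0]+.5)/4-.5,155+(c[1]+.5)/4-.5)
S=lambda c:(175+(c[0]+.5)/5-.5,170+(c[1]+.5)/5-.5)
rp=[("top",T((72,294)),(.107,.032,.008)),("top",T((378,368)),(-.107,.032,.008)),("top",T((396,280)),(-.107,-.032,.008)),
    ("scene",S((307,384)),(.107,-.032,.008)),("scene",S((378,437)),(.107,.032,.008))]
gp=[("scene",S((352,102)),(.222,0,.094)),("top",T((56,213)),(.222,0,.094))]
def f(p,full=False):
    rest,g,_=frames(p)
    r=[proj(n,rest(q))[0]-uv for n,uv,q in rp]+[.5*(proj(n,g(q))[0]-uv) for n,uv,q in gp]
    return np.ravel(r)
s=least_squares(f,[.48,.345,1.2],loss="soft_l1"); p=s.x
print(p,np.degrees(p[2])); print(f(p).reshape(-1,2).round(1)); np.save("p.npy",p)
rest,g,Rg=frames(p)
print("sleeve",g([.018,0,.022]),proj("top",g([.018,0,.044])),"home",g([.112,0,.022]),"cap",g([.222,0,.094]))
# overlay
vis=[]
im={n:cv2.resize(cv2.imread(f"pics/{n}0.png"),None,fx=5,fy=5,interpolation=cv2.INTER_CUBIC) for n in("top","scene")}
L=[rest([[a*.107,b*.032,.008] for a,b in((1,1),(1,-1),(-1,-1),(-1,1),(1,1))])]
L+=[g([[-.004,s*.023,.01],[.134,s*.023,.01]]) for s in(1,-1)]
L+=[g([[.134,-.02,.032],[.134,.02,.032]]),g([[.17,0,.058],[.17+.0285,0,.058+.064]]),g([[.222,0,.094],[.189,0,.108]])]
th=np.linspace(0,2*np.pi,40)
L+=[g(np.c_[.018+.022*np.cos(th),0*th+s*.018,.022+.022*np.sin(th)]) for s in(1,-1)]
for n in im:
    for l in L: cv2.polylines(im[n],[np.int32((proj(n,l)+.5)*5)],False,(0,255,0),1)
a=im["top"][900:1250,1000:1500]; b=im["scene"][880:1270,1150:1750]
cv2.imwrite("pics/ov.png",np.vstack([cv2.copyMakeBorder(x,0,0,0,600-x.shape[1],0) for x in(a[:210+140],b)])[:, :600] if 0 else np.vstack([cv2.resize(cv2.copyMakeBorder(x,0,0,0,600-x.shape[1],0),None,fx=.8,fy=.8) for x in(a,b)]))
for z in(.2,.3,.4,.5): print(z,at_z("top",(237,310),z)[:2].round(3),at_z("top",(150,358),z)[:2].round(3), proj("scene",at_z("top",(237,310),z)).round())
for z in(.15,.2,.27): print("stand",z,at_z("top",T((550,10)),z)[:2].round(3),proj("scene",at_z("top",T((550,10)),z)).round(),at_z("top",T((590,205)),z)[:2].round(3))
E
```

```text
[0.47390403 0.3365227  1.33798121] 76.6606766790698
[[-0.9  0.4]
 [ 0.2  0.7]
 [ 0.7 -0.5]
 [-0.1 -0.8]
 [ 0.3 -0.6]
 [-2.6  2.4]
 [-0.5 -0.1]]
sleeve [[0.45647828 0.2630319  0.04703036]] [[284.34426613 230.98226488]] home [[0.47776727 0.3528154  0.06496641]] cap [[0.49951027 0.4445136  0.15663255]]
0.2 [0.278 0.374] [0.185 0.548] [[341. 192.]]
0.3 [0.289 0.371] [0.208 0.523] [[339. 144.]]
0.4 [0.301 0.369] [0.232 0.498] [[338.  93.]]
0.5 [0.312 0.367] [0.255 0.474] [[336.  38.]]
stand 0.15 [0.625 0.15 ] [[278. 155.]] [0.506 0.132]
stand 0.2 [0.609 0.163] [[280. 140.]] [0.498 0.145]
stand 0.27 [0.587 0.18 ] [[282. 118.]] [0.486 0.165]
```

View pics/ov.png

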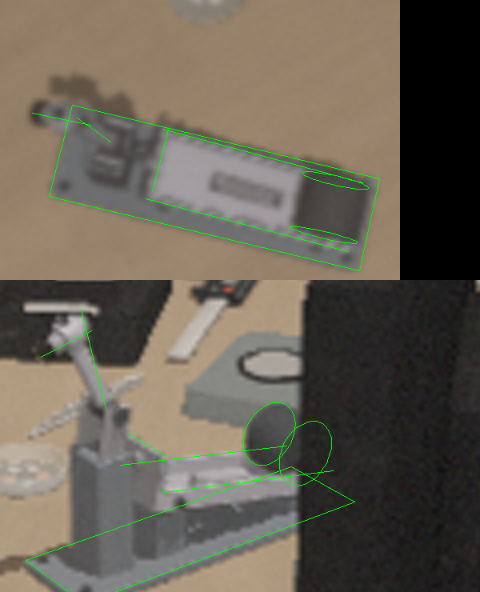

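Run:
```python
from h import *
a=cv2.resize(cv2.imread("pics/scene0.png")[100:220,265:365],None,fx=4.5,fy=4.5,interpolation=cv2.INTER_CUBIC)
b=cv2.resize(cv2.imread("pics/top0.png")[150:250,320:390],None,fx=4.5,fy=4.5,interpolation=cv2.INTER_CUBIC)
b=cv2.copyMakeBorder(b,0,a.shape[0]-b.shape[0],0,0,0); cv2.imwrite("pics/stand.png",np.hstack([a,b]))
for z in(.1,.2,.27):print(z,proj("scene",at_z("top",(342,206),z)).round())
# kinematics fit
from scipy.optimize import least_squares
D=[]
for r in(.45,.55,.65,.75):
  for z in(.1,.25,.4):
    for t in (0,.4):
      q=R.from_euler("y",180-np.degrees(t),degrees=True).as_quat() # tilt in radial plane
      j=planner.ik([r,0,z],q)
      if j is not None: D.append((r,z,*np.array(j)))
D=np.array(D); print(len(D)); print(D[:4].round(3))
def fk(p,j):
    L0,a,L1,L2,o,L3,h=p; s1=j[:,1];s2=s1+j[:,2]
    r=a+L1*np.sin(s1)+L2*np.sin(s2)+o*np.cos(s2)+L3*np.sin(s2+j[:,4])
    z=h+L1*np.cos(s1)+L2*np.cos(s2)-o*np.sin(s2)+L3*np.cos(s2+j[:,4])
    return r,z
D=D[np.abs(D[:,5])<.1]
f=lambda p:np.r_[fk(p,D[:,2:])[0]-D[:,0],fk(p,D[:,2:])[1]-D[:,1]]
s=least_squares(f,[0,0,.35,.35,0,.2,.15]);print(s.x.round(3),np.abs(s.fun).max(),len(D))
```

```text
0.1 [[316. 177.]]
0.2 [[316. 146.]]
0.27 [[317. 123.]]
24
[[ 0.45   0.1   -0.097  0.19   2.14  -0.     0.812 -1.668]
 [ 0.45   0.1   -0.131  0.026  2.399  0.16   0.323 -1.844]
 [ 0.45   0.25  -0.097 -0.038  2.027 -0.     1.152 -1.668]
 [ 0.45   0.25  -0.131 -0.279  2.279  0.075  0.745 -1.746]]
[0.    0.002 0.48  0.526 0.036 0.3   0.317] 0.0006863255622522879 22
```

View pics/stand.png

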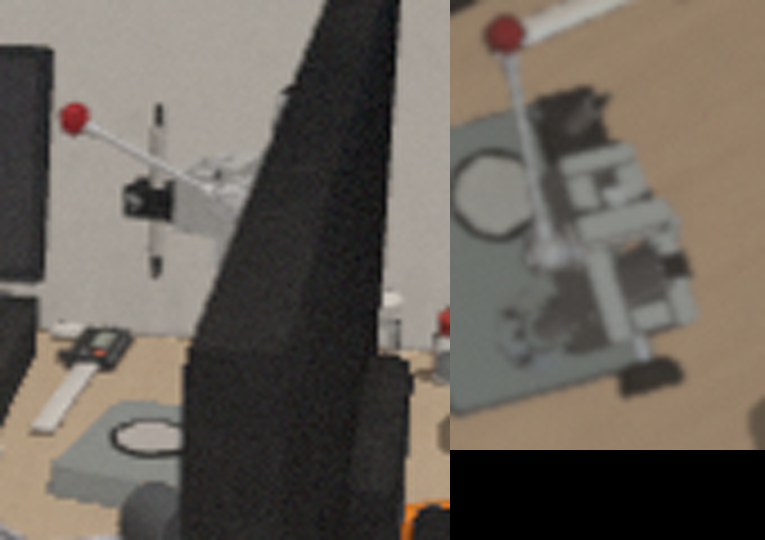

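```bash
cat >> h.py <<'E'
p=np.load("p.npy"); rest,g,Rg=frames(p)
u=np.array([np.cos(p[2]),np.sin(p[2]),0]); Z=np.array([0,0,1.])
def down(sgn):
    y=sgn*np.array([-u[1],u[0],0]); z=-Z; return R.from_matrix(np.c_[np.cross(y,z),y,z]).as_quat()
C0=g([.018,0,.022])[0]
E
python3 - <<'E'
from h import *
S=C0-u*(.033+.010)-Z*.005+Z*.019
cap=g([.222,0,.094])[0]
for s in(1,-1):
    print(s,[np.round(planner.ik(q,down(s)),2) for q in(S+[0,0,.36],S,S+u*.1+Z*.02,cap+u*.03)])
arm.grip(0.0)
arm.servo_line([.176,-.6,.42])
s=min((1,-1),key=lambda s:abs(planner.ik(S,down(s))[5]))
print("use",s); np.save("s.npy",s)
arm.movep(S+Z*(.42-S[2]),down(s))
arm.servo_line(S+Z*.05,feed=.12)
o=sensors.get_obs();print(o["t"],o["position"],S,o["contact_force"],o["finger_gap"])
a=eyes.read_camera("scene")[100:240,230:360,::-1];b=eyes.read_camera("top")[150:260,200:380,::-1]
a=cv2.resize(a,None,fx=3.5,fy=3.5,interpolation=2);b=cv2.resize(b,None,fx=1.9,fy=1.9,interpolation=2)
b=cv2.copyMakeBorder(b,0,a.shape[0]-b.shape[0],0,0,0);cv2.imwrite("pics/hov.png",np.hstack([a,b]))
print(proj("scene",[o["position"],o["position"]-Z*.019]))
E
```

```text
1 [array([ 0.37, -0.05,  1.7 , -0.  ,  1.5 , -2.54]), array([ 0.37,  0.34,  2.04, -0.  ,  0.76, -2.54]), array([ 0.52,  0.42,  1.88, -0.  ,  0.85, -2.39]), array([ 0.69,  0.53,  1.52, -0.  ,  1.09, -2.22])]
-1 [array([ 0.37, -0.05,  1.7 , -0.  ,  1.5 ,  0.61]), array([ 0.37,  0.34,  2.04, -0.  ,  0.76,  0.61]), array([ 0.52,  0.42,  1.88, -0.  ,  0.85,  0.75]), array([ 0.69,  0.53,  1.52, -0.  ,  1.09,  0.92])]
use -1
7.9083 [0.44692221 0.22134555 0.1115015 ] [0.44655742 0.221192   0.06103036] [0.45254136 0.50724454 0.21455385] -0.00013556567809447758
[[314.48778044 189.60578148]
 [314.25583945 196.3408524 ]]
```

View pics/hov.png

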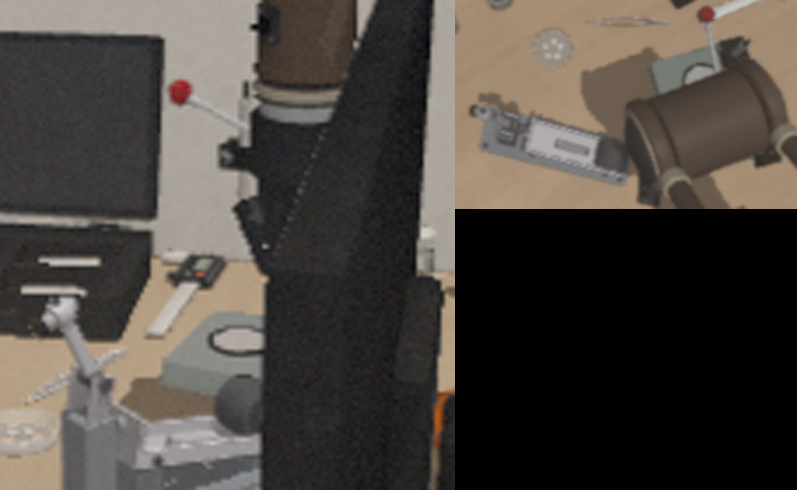

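Run:
```python
from h import *
S=C0-u*(.033+.010)-Z*.005+Z*.019
def st(l):
    o=sensors.get_obs(); f=o["contact_force"]; P=o["position"]
    print(l,round(o["t"],2),"face gx",(Rg.inv().apply(P+u*.011+Z*(.005-.019)-g([0,0,0])[0])*1e3).round(1),"F along/up",round(f@u,2),round(f[2],2))
print(arm.servo_line(S,feed=.05,until_force=4)); st("down")
d=Rg.apply([1,0,0])
hit=arm.servo_line(S+d*(.094+.010-.012),feed=.05,until_force=18); print(hit); st("p1")
if not hit:
    hit=arm.servo_line(S+d*(.094+.010+.004),feed=.02,until_force=12); print(hit); st("p2")
crop=eyes.read_camera("scene")[150:270,215:365,::-1];cv2.imwrite("pics/push.png",cv2.resize(crop,None,fx=4,fy=4,interpolation=2))
```

```text
False
down 9.16 face gx [-13.1  -0.3  28.4] F along/up -0.02 -0.29
False
p1 11.15 face gx [78.4  0.1 28.1] F along/up -0.11 -0.59
True
p2 11.88 face gx [89.4  0.6 27.7] F along/up 0.05 -0.27
```

View pics/push.png

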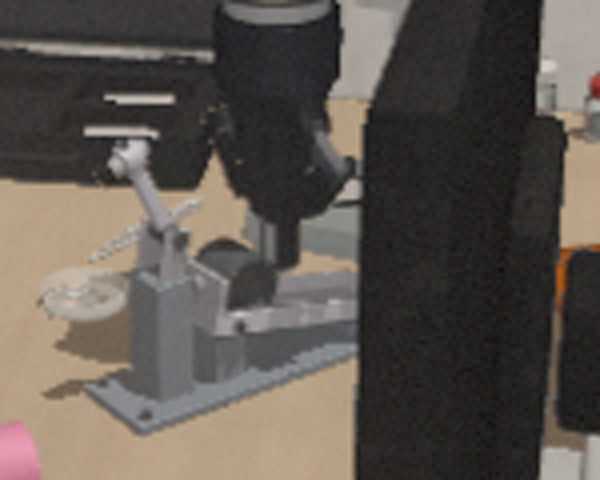

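Run:
```python
from h import *
P=sensors.get_obs()["position"]; d=Rg.apply([1,0,0])
arm.servo_line(P-d*.025,feed=.04); arm.hold(.3)
crop=eyes.read_camera("scene")[150:270,215:365,::-1];cv2.imwrite("pics/back.png",cv2.resize(crop,None,fx=4,fy=4,interpolation=2))
print(sensors.get_obs()["t"])
```

```text
13.0417
```

View pics/back.png

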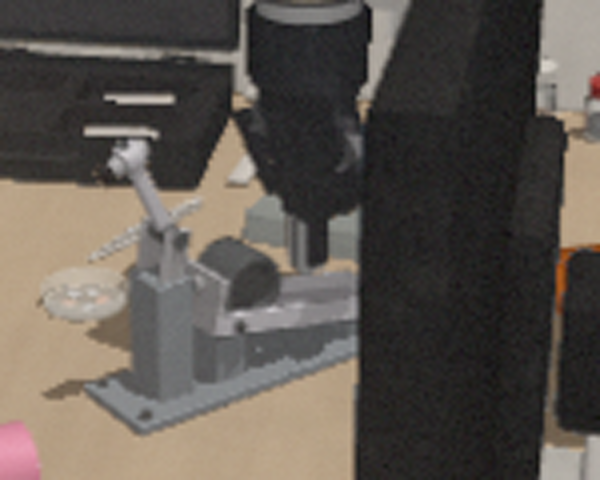

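Run:
```python
from h import *
P=sensors.get_obs()["position"]; q=down(float(np.load("s.npy")))
cap=g([.222,0,.094])[0]; hin=g([.17,0,.058])[0]
arm.servo_line([*P[:2],.36],feed=.2)
zt=cap[2]-.010+.019
A=cap+u*(.011+.022); A[2]=zt
arm.movep([*A[:2],.36],q)
print(arm.servo_line(A,feed=.12,until_force=4))
B=hin+u*(.011-.008); B[2]=zt
h=arm.servo_line(B,feed=.03,until_force=12); o=sensors.get_obs()
print(h,o["t"],((o["position"]-hin)@u-.011)*1e3,o["contact_force"].round(2))
arm.hold(2)
arm.servo_line(o["position"]+u*.03,feed=.1); o=sensors.get_obs()
arm.servo_line([*o["position"][:2],.36],feed=.15); arm.hold(1); print(sensors.get_obs()["t"])
crop=eyes.read_camera("scene")[150:270,215:365,::-1];cv2.imwrite("pics/down.png",cv2.resize(crop,None,fx=4,fy=4,interpolation=2))
```

```text
False
False 19.775 -7.924116057349849 [ 0.05 -0.11  0.15]
24.675
```

View pics/down.png

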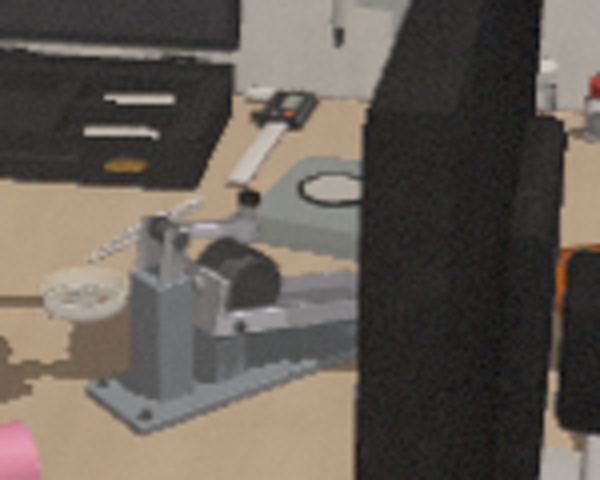

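Run:
```python
from h import *
a=eyes.read_camera("scene").astype(int); arm.hold(2.5); b=eyes.read_camera("scene").astype(int)
m=np.abs(a-b)[180:235,235:300].max(2); print(sensors.get_obs()["t"],m.max(),(m>40).sum())
th=2.18; 
# predicted cap positions at joint values
for th in(1.9,2.05,2.18):
    a0=np.radians(34.7)+th; print(th,proj("scene",g([.17+.0639*np.cos(a0),0,.058+.0639*np.sin(a0)])).round(1))
cv2.imwrite("pics/fin.png",cv2.resize(b[180:240,240:300,::-1].astype(np.uint8),None,fx=9,fy=9,interpolation=2))
```

```text
27.325 11 0
1.9 [[275.3 191.5]]
2.05 [[276.4 194.6]]
2.18 [[277.  197.4]]
```

View pics/fin.png

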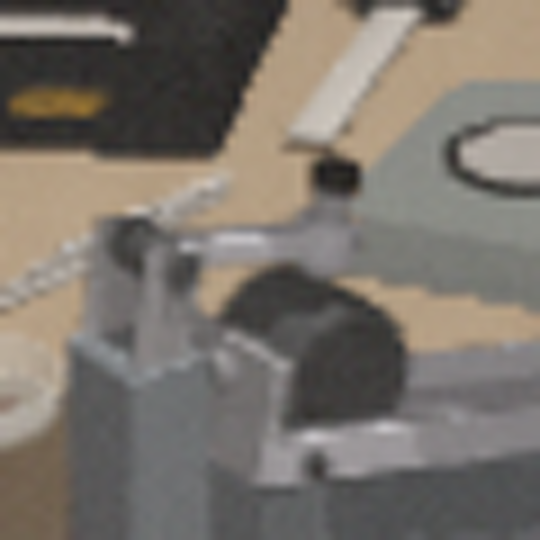

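```bash
python3 -c "
from cell import arm
print(arm.finish_job())"
```

```text
the job is handed in; nothing more can be done
None
```

The job is handed in. In the last pictures the sleeve stayed at the end stop after the finger backed away. The probe arm was down on the sleeve (cap where 2.18 rad predicts) and nothing was moving. I got no verdict back.

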